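Let the red bung out of the dispenser

ROBOT

A 6-joint arm with a two-finger parallel gripper is mounted at the origin on the work surface. World frame = base frame: x ahead of the robot, y to its left, z up, the work surface at z = 0. Lengths are in m, angles in rad, forces in N, time in s.
With the tool pointing down it reaches from about 0.225 to 0.875 m from the base axis. Payload 3.4 kg.
Tool frame: the origin (TCP) lies on the centre line of the jaws, within the pads' length; the fingertips stand 22 mm ahead of it and the grasp point (between the pads) lies 3 mm ahead of it; x points along the fingers, z is the direction in which the jaws open and shut, and the axes are right-handed (so a half turn about x gives the same grasp; the last joint's range is limited). The gripper opens to 85 mm and grips with 20 to 120 N. Pads are 22 mm wide; open, the fingers measure 114 mm over their backs; the gripper's body (76 mm by 85 mm) begins 54 mm behind the grasp point. The pads swing forward as they close: fully open they stand 13 mm farther back than shut.
Start: joints at [1.116, 0.276, 1.505, -0, 1.361, -0.121], TCP at [0.188, 0.543, 0.253] pointing down, gripper open.
Joint ranges: [-2.89, 2.89], [-0.75, 2.08], [0.22, 2.7], [-1.18, 4.32], [0.11, 2.71], [-2.7, 2.7]. Speed limits (rad/s): [2.57, 2.57, 3.14, 3.14, 3.14, 3.14].

INTERFACE

Orientations are given as a rotation vector (axis times angle).
In Python, from station import manip, vision, order gives the robot as it stands.
- The arm moves only by the tool step_arm, never from a script. Its argument "deltas" is one flat list of numbers, 7 for each row, row after row: the shift along the tool's x, y, z in mm, then the turn, a rotation vector about the tool's x, y, z in degrees, then the gripper's target within -1 to 1 (shut at 1, half-way at 0, fully open at -1). In form: [dx, dy, dz, rx, ry, rz, hand, dx, dy, dz, rx, ry, rz, hand, ...]. A call has 1 to 12 rows; each row shifts and turns the pose as measured when the row begins, along the tool's axes as they then stand; what a row does not reach is not made up. A row lasts 1/8 s, in which the tool goes at most 62.5 mm and 10.7 degrees, less where a joint would pass 70% of its speed; a pose out of reach is approached as far as the arm can. A call is refused whole if a number of a shift passes 62.5 or a number of a turn 10.7, either way. A call with a gripper value outside its range is refused whole. The fingers move at their own pace and stop on an object; "grip_force" is the grip in N (left out, the last holds). Time passes only in rows, so rows that do not move let the fingers close. It gives the time, the measured TCP pose, the force and the opening at its end, in the units of the state.
- manip.read_state(): the state, without advancing time (a new reading comes with each control period).
- vision.snapshot(name): name is "scene" or "top" or "wrist"; returns a dict with "color" (480x640x3 uint8, blue, green, red), "fx", "fy", "cx", "cy" (pixels), "cam_to_world" (4x4, takes a point from camera to world coordinates); the wrist camera has in their place "tool_from_camera" (4x4, takes a point from camera to tool coordinates, whose origin is the TCP and whose axes are the tool frame's). Camera axes: x right, y up, looking along -z (the intrinsics and any distortion apply to the point x, -y, -z); pixel columns grow to the right and rows downward; lengths in m; the calibration is good to about 2 mm. A picture is of the moment at which its call begins: read the wrist's pose just before it. There is no depth.
- order.hand_in(): hands the job in, once; it reports no verdict.
The state is a dict: "clock": time; "joint_positions": joint angles; "joint_velocities": joint speeds; "joint_efforts": joint torques, N m; "tcp_pos": TCP position; "tool_rot": TCP orientation; "contact_force": force on the tool from outside, world axes, zero at the start; "ft_torque": the same for the moment, N m; "grip_width": finger opening in m.
Only numpy, scipy, OpenCV 4.12 (cv2) and the standard library are available. Lean on these libraries where they do the work, as an engineer would, in place of code of your own. Each camera call takes 0.05 s, during which the arm holds its last target. There are 200 camera calls.

TASK

A red bung and an oak bung wait behind the two gates of the bung dispenser. With your fingertips, press down the lever pad of the lane that holds the red bung and keep it down until the bung has rolled into the blue catch pocket at the bottom, then let the lever up so that the gate shuts again. Leave the other lever, the oak bung and everything else on the bench alone, and do not touch or pick up the bungs.

Things in the scene. Friction and masses are not known exactly. Their poses are not given: they have to be found in the camera images.
- dispenser: Wooden two-lane bung dispenser fixed to the bench, plywood base 470 x 260 x 12 mm. Origin on the bench top, 10 mm in x past the base's middle. x points down the lanes, from the lever pads (robot's side) to the catch pockets; y left, z up. Lane centres at y = +33 (left) and -33 (right), each 54 mm wide inside, sloping 0.2 rad down to an end wall at x = 194. Highest parts: 150 mm.
- gate_left (a point): Near the foot of the left lane's yellow gate plate (26 mm wide), 5 mm above the lane floor at rest, at x = 20, y = +33 in the dispenser's frame. Hangs on the far end of the left lever: green bar outside the lane at y = +88, pivot at x = -90 and 135 mm above the bench, gate 110 mm from the pivot towards +x, press pad 100 mm from it towards -x.
- gate_right (a point): The same for the right lane: gate at y = -33, green bar at y = -88.
- pad_left (a point): Centre of the top face of the left lever's black press pad (40 x 34 mm, long side along the dispenser's x), 150 mm above the bench at rest; moves with the lever, going about 38 mm straight down at 0.38 rad and about 45 mm at the stop. Nothing but the base (12 mm high) lies under it.
- pad_right (a point): The same for the right lever's pad.
- lever_left (a joint): Angle of the left rocking lever, rad, 0 to 0.45. 0: at rest, gate down (a return spring holds it there); grows as its black pad is pressed down. The bung can pass under the gate from about 0.27. Holding it at 0.38 takes about 4 N at the pad; let go, it springs back to 0.
- lever_right (a joint): Angle of the right rocking lever, rad, 0 to 0.45. 0: at rest, gate down (a return spring holds it there); grows as its black pad is pressed down. The bung can pass under the gate from about 0.27. Holding it at 0.38 takes about 4 N at the pad; let go, it springs back to 0.
- red_bung_center (a point): Centre of the red bung, a red cylinder 36 mm in diameter and 50 mm long, lying across its lane and resting against the uphill face of the gate (centre at about x = -2 in the dispenser's frame); in the left or the right lane. When the gate is open it rolls down by itself in under a second, and comes to rest against the end wall, centre at about x = 175, in the pocket (blue floor, x = 95 to 195).
- oak_bung_center (a point): Centre of the oak bung, a pale wooden cylinder of the same size with dark ends, behind the gate of the other lane. It stays there.
- spare_bung: Bystander: cork bung 44 mm wide, 40 mm high, standing on the dispenser's base between the two pads. Origin: centre of its underside.
- mallet: Bystander: wooden mallet lying left of the dispenser, head 70 x 120 x 60 mm, handle towards -x. Origin on the bench, under the middle of the handle.
- bottle: Bystander: water bottle 64 mm wide, 200 mm high, standing right of the right lane. Origin: centre of its underside.
- dividers: Bystander: red dividers lying flat right of the right pad, 240 mm long, 18 mm high. Origin on the bench under the middle.
- mug: Bystander: blue mug 80 mm wide, 90 mm high, left of the left pad. Origin: centre of its underside.
- red_bung: The red bung itself; its origin lies on its surface and turns with it as it rolls, so use the point at its centre instead.
- oak_bung: The oak bung itself; its origin lies on its surface and turns with it as it rolls, so use the point at its centre instead.
Not all that is in view belongs to the job. Several things have the shape of the red_bung; the one meant has the colours described above.

How it is judged:
By the outcome, as a careful person would: the job done as asked, in the order asked, and still so for the second after the job is handed in, with the robot touching nothing.
It also fails if it takes over 32 s, if anything falls off the work surface, if the arm or the gripper's body presses on something with over 40 N, if the wrist force passes 120 N, or if a joint passes its speed limit or range.

## Working session

There is one attempt and no reset: what is moved stays moved. The work goes in short steps, Python scripts to look and compute and a tool call to move; the robot and the scene stay as the last step left them, time stands still between calls to the robot, and variables do not carry over. Pictures are saved under pics/ and viewed, about 8 in all and at most 12, crops included, and the job is handed in when it is done.

Besides the shell and the picture viewer there is one more tool, called as name(argument=value, ...) on one line, values as JSON. step_arm: Moves the arm, as the interface text tells. Its arguments: {"type":"object","properties":{"deltas":{"type":"array"},"grip_force":{"type":"number"}},"required":["deltas"]}

```bash
mkdir -p pics
python3 - <<'E'
from station import manip, vision
import cv2, numpy as np
s=manip.read_state(); print(s['clock'],s['tcp_pos'],s['tool_rot'],s['grip_width'])
for n in('scene','top'):
    d=vision.snapshot(n); cv2.imwrite(f'pics/{n}0.png',d['color'])
    print(n,d['fx'],d['fy'],d['cx'],d['cy'],np.round(d['cam_to_world'],4).tolist(),[k for k in d])
E
```

```text
0.0 [0.18819649 0.54278874 0.2524238 ] [-0.9608804   1.35051183  0.95932756] 0.08541220764454194
scene 541.8371166871852 541.8371166871852 318.9143146357915 241.09482810876904 [[0.6469, -0.4253, 0.6329, 1.296], [0.7625, 0.3469, -0.5462, -0.5382], [0.0128, 0.8359, 0.5487, 0.7307], [0.0, 0.0, 0.0, 1.0]] ['color', 'fx', 'fy', 'cx', 'cy', 'cam_to_world']
top 465.9667635892938 465.9667635892938 321.88779487413257 239.25377127348176 [[0.0116, 0.9959, -0.0898, 0.5181], [-0.9999, 0.0106, -0.0116, 0.0659], [-0.0106, 0.0899, 0.9959, 0.9965], [0.0, 0.0, 0.0, 1.0]] ['color', 'fx', 'fy', 'cx', 'cy', 'cam_to_world']
```

View pics/top0.png

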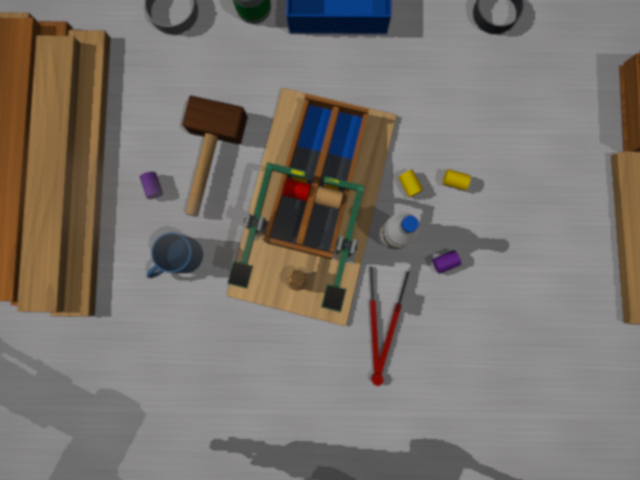

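View pics/scene0.png

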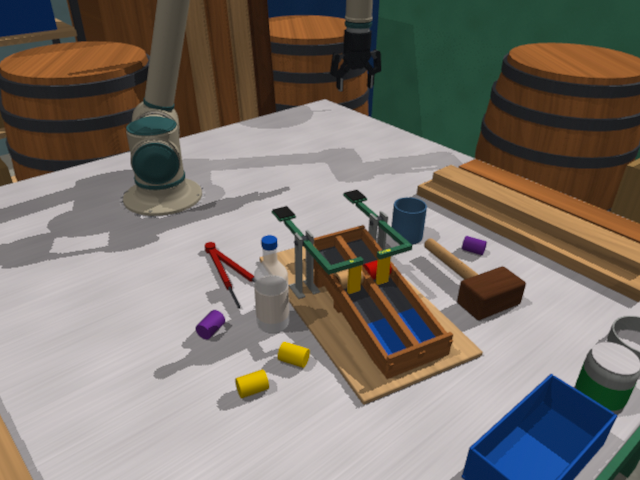

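The red bung is at about (297,188) in the top view. That is the left lane (image left is +y), so I need the left pad, at about (241,274) in the top view and (354,196) in the scene view.

```bash
cat > h.py <<'E'
import numpy as np, cv2
from scipy.spatial.transform import Rotation as R
def ray(d,u,v):
    T=d['cam_to_world']; r=T[:3,:3]@np.array([(u-d['cx'])/d['fx'],-(v-d['cy'])/d['fy'],-1]); return T[:3,3],r
def atz(d,u,v,z):
    o,r=ray(d,u,v); return o+r*(z-o[2])/r[2]
def blob(d,u,v,w=16,th=45):
    m=(d['color'].max(2)<th).astype('uint8'); n,l,s,c=cv2.connectedComponentsWithStats(m)
    ks=[k for k in range(1,n) if abs(c[k]-[u,v]).max()<w and s[k,4]>20]
    return [(c[k].round(1).tolist(),s[k].tolist()) for k in ks]
E
python3 - <<'E'
from h import *
from station import vision,manip
t=vision.snapshot('top'); s=vision.snapshot('scene')
for n,d,pp in(('top',t,[(241,274),(334,298)]),('scene',s,[(354,196),(284,213)])):
    for p in pp:
        b=blob(d,*p); print(n,b,[atz(d,*x[0],.15).round(4).tolist() for x in b])
# lane end/base corners: base z=.012 corners in top
for p in [(282,89),(397,116),(348,325),(229,297)]: print(atz(t,*p,.012).round(4))
q=manip.read_state(); print(R.from_rotvec(q['tool_rot']).as_matrix().round(3))
im=t['color'][60:340,130:430]; cv2.imwrite('pics/crop.png',cv2.resize(im,None,fx=2.1,fy=2.1,interpolation=cv2.INTER_CUBIC))
E
```

```text
top [([239.1, 275.6], [230, 265, 20, 21, 290])] [[0.5266, 0.2252, 0.15]]
top [([333.4, 297.7], [324, 287, 20, 23, 348])] [[0.4888, 0.0538, 0.15]]
scene [([354.4, 195.3], [345, 190, 20, 12, 126])] [[0.5336, 0.2229, 0.15]]
scene [([282.8, 212.3], [273, 207, 21, 12, 147])] [[0.4928, 0.0525, 0.15]]
[0.9359 0.1684 0.012 ]
[ 0.8771 -0.0825  0.012 ]
[0.4279 0.0208 0.012 ]
[0.4829 0.2713 0.012 ]
[[-0.001 -0.945  0.328]
 [-0.001  0.328  0.945]
 [-1.     0.    -0.001]]
```

View pics/crop.png

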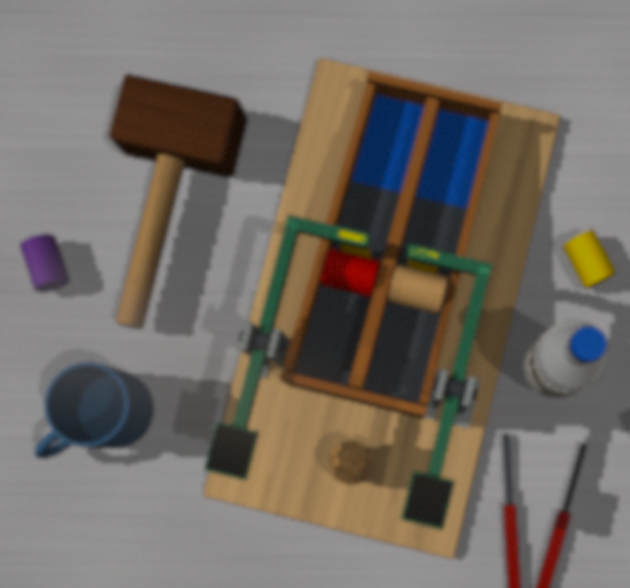

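The two views and the base corners agree on the left pad: about (0.528, 0.2235, 0.15), dispenser yaw about -0.22 rad. I'll move above it with the fingers shut.

step_arm(deltas=[0, -42, -19, 0, 0, 0, 1, 0, -42, -19, 0, 0, 0, 1, 0, -42, -19, 0, 0, 0, 1, 0, -42, -19, 0, 0, 0, 1, 0, -42, -19, 0, 0, 0, 1, 0, -42, -19, 0, 0, 0, 1, 0, -42, -19, 0, 0, 0, 1, 0, -42, -19, 0, 0, 0, 1, 0, -42, -19, 0, 0, 0, 1, 0, -30, -15, 0, 0, 0, 1, 0, 0, 0, -6, 0, 0, 1, 0, 0, 0, 0, 0, 0, 1])

```text
clock: 1.7
tcp_pos: [0.5233, 0.224, 0.2497]
tool_rot: [-1.042, 1.311, 1.042]
contact_force: [0.6, 0.8, -1.0]
grip_width: -0.0001
```

```bash
cat > st.py <<'E'
from h import *
from station import manip,vision
q=manip.read_state(); M=R.from_rotvec(q['tool_rot']).as_matrix(); p=np.array(q['tcp_pos'])
print(q['clock'],p.round(4),q['contact_force'],q['grip_width']); print(M.round(3))
print('mm to pad in tool axes',(M.T@(np.array([.528,.2235,.172])-p)*1000).round(1))
E
python3 st.py
python3 - <<'E'
from h import *
from station import vision
a=vision.snapshot('top')['color'][200:340,150:370]; b=vision.snapshot('scene')['color'][80:290,240:460]
w=vision.snapshot('wrist')['color']
f=lambda i,h:cv2.resize(i,(int(i.shape[1]*h/i.shape[0]),h),interpolation=cv2.INTER_CUBIC)
top=np.hstack([f(a,290),f(b,290)]); cv2.imwrite('pics/c1.png',np.vstack([top,np.pad(f(w,300),((0,0),(0,top.shape[1]-400),(0,0)))]))
E
```

```text
1.7 [0.5233 0.224  0.2497] [ 0.55068406  0.80788721 -1.03560837] -0.00012801887302777657
[[-0.002 -0.975  0.224]
 [-0.002  0.224  0.975]
 [-1.     0.002 -0.002]]
mm to pad in tool axes [77.7 -4.8  0.7]
```

View pics/c1.png

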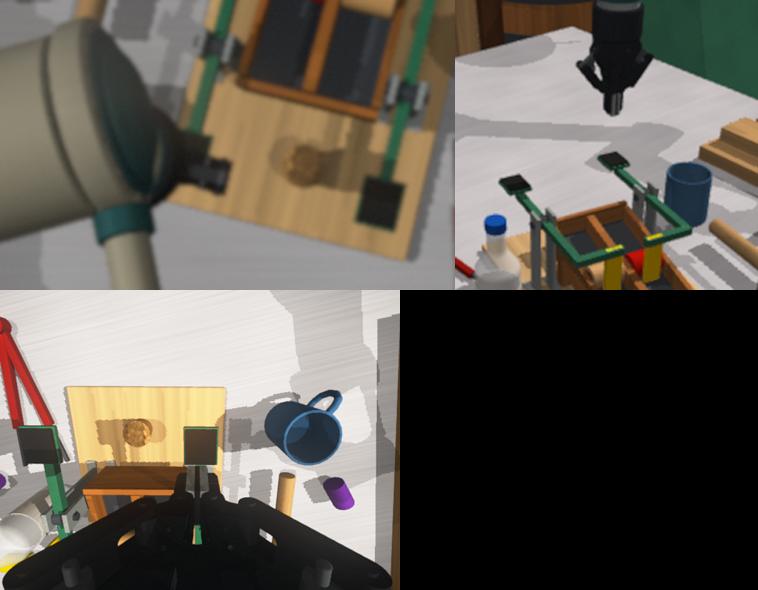

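Aligned across the pad, with the pad at about (200,446) in the picture's wrist tile. I'll go lower and check the fore-aft position with the wrist camera.

step_arm(deltas=[20, 0, 0, 0, 0, 0, 1, 20, -3, 0, 0, 0, 0, 1, 8, 0, 0, 0, 0, 0, 1, 0, 0, 0, 0, 0, 0, 1])

```text
clock: 2.35
tcp_pos: [0.5246, 0.2262, 0.202]
tool_rot: [-1.043, 1.307, 1.042]
contact_force: [0.0, 0.1, -0.3]
grip_width: -0.0001
```

```bash
python3 st.py
python3 - <<'E'
from h import *
from station import manip,vision
q=manip.read_state(); M=np.eye(4); M[:3,:3]=R.from_rotvec(q['tool_rot']).as_matrix(); M[:3,3]=q['tcp_pos']
w=vision.snapshot('wrist'); cv2.imwrite('pics/w2.png',w['color']); w['cam_to_world']=M@w['tool_from_camera']
T=np.linalg.inv(w['cam_to_world'])
im=w['color'].copy()
def px(P):
    c=T@np.append(P,1); return (w['cx']+w['fx']*c[0]/-c[2], w['cy']-w['fy']*c[1]/-c[2])
a=np.array([.975,-.222,0]); b=np.array([.222,.975,0]); c=np.array([.528,.2235,.15])
pts=[px(c+a*i*.02+b*j*.017) for i,j in((1,1),(1,-1),(-1,-1),(-1,1))]
cv2.polylines(im,[np.int32(pts)],True,(0,0,255),1)
tip=M[:3,3]-[0,0,.022]; cv2.circle(im,tuple(np.int32(px(tip))),4,(255,0,255),1)
np.save('w2.npy',w,allow_pickle=True); cv2.imwrite('pics/w2a.png',im)
E
```

```text
2.35 [0.5246 0.2262 0.202 ] [ 0.03604255  0.07105885 -0.33917787] -6.212101268875841e-05
[[-0.    -0.975  0.222]
 [-0.001  0.222  0.975]
 [-1.    -0.    -0.001]]
mm to pad in tool axes [30.  -3.9 -1.9]
```

View pics/w2a.png

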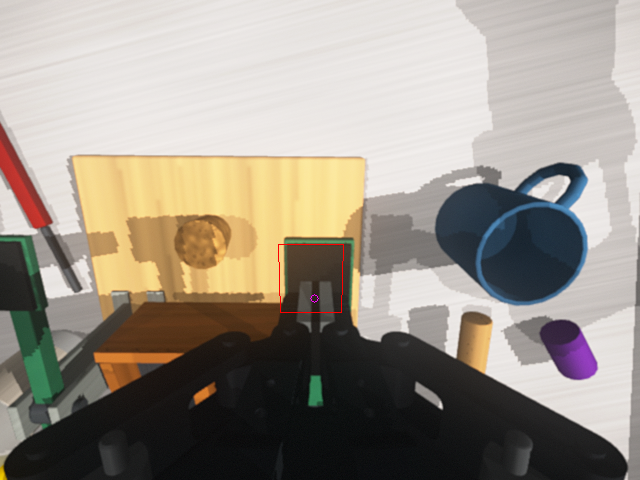

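By the wrist view the pad centre is about (0.5265, 0.228), within 3 mm of the fingertips. I'll press down about 25 mm past first contact and read the force.

step_arm(deltas=[20, 0, 2, 0, 0, 0, 1, 10, 0, 0, 0, 0, 0, 1, 10, 0, 0, 0, 0, 0, 1, 10, 0, 0, 0, 0, 0, 1, 8, 0, 0, 0, 0, 0, 1, 6, 0, 0, 0, 0, 0, 1, 0, 0, 0, 0, 0, 1])

```text
invalid input
```

```bash
python3 st.py
python3 - <<'E'
from h import *
from station import vision
b=vision.snapshot('scene')['color'][150:390,230:490]; a=vision.snapshot('top')['color'][80:320,180:440]
cv2.imwrite('pics/c3.png',cv2.resize(np.hstack([b,a]),None,fx=1.5,fy=1.5,interpolation=cv2.INTER_CUBIC))
E
```

```text
2.4 [0.5249 0.2263 0.2025] [-0.43033628  0.5426777   0.1870268 ] -0.00021184077408256877
[[ 0.001 -0.975  0.222]
 [-0.     0.222  0.975]
 [-1.    -0.001 -0.   ]]
mm to pad in tool axes [30.5 -3.6 -2. ]
```

View pics/c3.png

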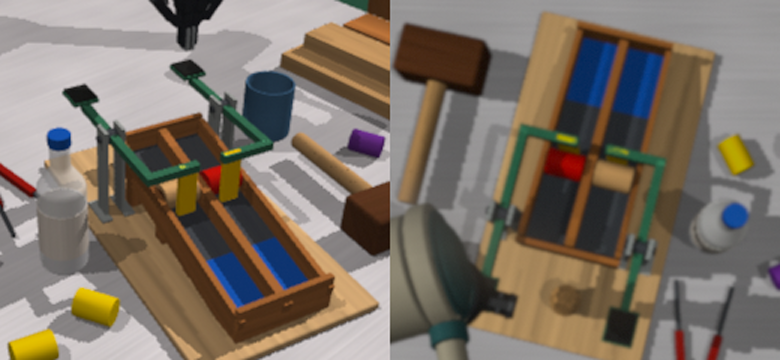

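The press call was rejected ("invalid input"), so the arm hasn't moved; the picture shows both gates still down. I'll send it again on its own.

step_arm(deltas=[20, 0, 2, 0, 0, 0, 1, 10, 0, 0, 0, 0, 0, 1, 10, 0, 0, 0, 0, 0, 1, 10, 0, 0, 0, 0, 0, 1, 8, 0, 0, 0, 0, 0, 1, 0, 0, 0, 0, 0, 0, 1])

```text
clock: 3.25
tcp_pos: [0.5275, 0.229, 0.1472]
tool_rot: [-1.044, 1.299, 1.038]
contact_force: [-1.8, 0.6, 3.9]
grip_width: 0.0
```

Contact force is 3.9 N, with the pad about 25 mm down. I'll press about 10 mm more and hold for a second.

step_arm(deltas=[6, 0, 0, 0, 0, 0, 1, 5, 0, 0, 0, 0, 0, 1, 0, 0, 0, 0, 0, 0, 1, 0, 0, 0, 0, 0, 0, 1, 0, 0, 0, 0, 0, 0, 1, 0, 0, 0, 0, 0, 0, 1, 0, 0, 0, 0, 0, 0, 1, 0, 0, 0, 0, 0, 0, 1])

```text
clock: 4.25
tcp_pos: [0.5289, 0.2287, 0.1374]
tool_rot: [-1.045, 1.296, 1.036]
contact_force: [-0.3, -0.4, 3.8]
grip_width: 0.0004
```

```bash
python3 st.py
python3 - <<'E'
from h import *
from station import vision
b=vision.snapshot('scene')['color'][150:390,230:490]; a=vision.snapshot('top')['color'][80:320,180:440]
cv2.imwrite('pics/c4.png',cv2.resize(np.hstack([b,a]),None,fx=1.5,fy=1.5,interpolation=cv2.INTER_CUBIC))
E
```

```text
4.25 [0.5289 0.2287 0.1374] [-0.30809122 -0.42627317  3.79809389] 0.0003945620517700151
[[ 0.011 -0.975  0.222]
 [ 0.002  0.222  0.975]
 [-1.    -0.011  0.005]]
mm to pad in tool axes [-34.7  -0.7  -5.2]
```

View pics/c4.png

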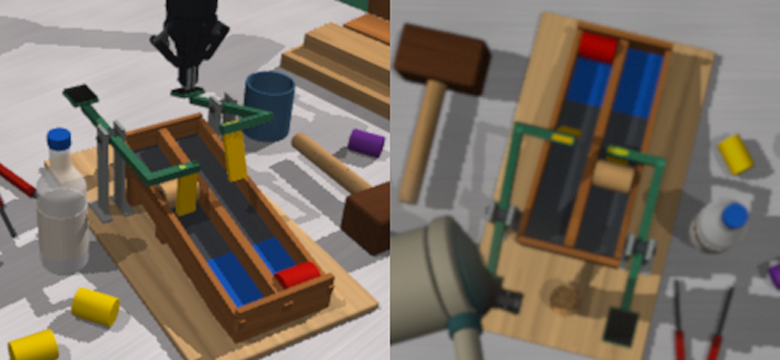

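The left gate is up. The red bung lies against the end wall on the blue floor (about (598,47) in the right tile), and the oak bung hasn't moved. I'll let the lever up slowly and move clear.

step_arm(deltas=[-8, 0, 0, 0, 0, 0, 1, -8, 0, 0, 0, 0, 0, 1, -8, 0, 0, 0, 0, 0, 1, -10, 0, 0, 0, 0, 0, 1, -15, 0, 0, 0, 0, 0, 1, -25, 0, 0, 0, 0, 0, 1, -25, 0, 0, 0, 0, 0, 1, -20, 0, 0, 0, 0, 0, 1, 0, 0, 0, 0, 0, 0, 1, 0, 0, 0, 0, 0, 0, 1, 0, 0, 0, 0, 0, 0, 1])

```text
clock: 5.72
tcp_pos: [0.528, 0.2283, 0.2618]
tool_rot: [-1.045, 1.296, 1.036]
contact_force: [0.2, -0.4, 0.4]
grip_width: 0.0004
```

```bash
python3 st.py
python3 - <<'E'
from h import *
from station import vision
b=vision.snapshot('scene')['color'][150:390,230:490]; a=vision.snapshot('top')['color'][80:320,180:440]
cv2.imwrite('pics/c5.png',cv2.resize(np.hstack([b,a]),None,fx=1.5,fy=1.5,interpolation=cv2.INTER_CUBIC))
E
```

```text
5.725 [0.528  0.2283 0.2618] [ 0.24726551 -0.37760732  0.4268088 ] 0.00043735560247955155
[[ 0.012 -0.975  0.223]
 [ 0.002  0.223  0.975]
 [-1.    -0.011  0.005]]
mm to pad in tool axes [89.8 -0.1 -5.1]
```

View pics/c5.png

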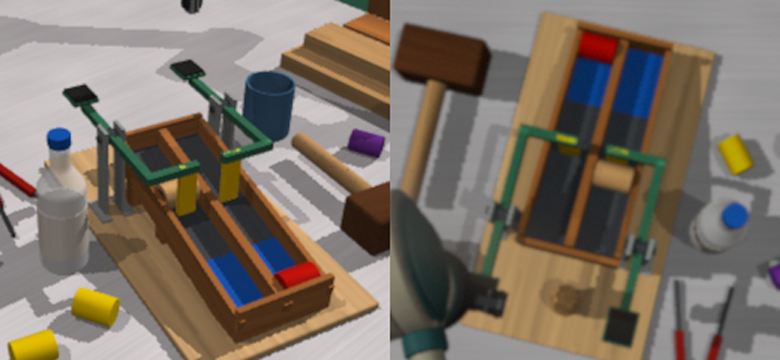

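The left gate is down again and its pad is back at rest. The red bung is in the pocket, everything else looks unmoved, and the arm is clear.

```bash
python3 -c "
from station import order; print(order.hand_in())"
```

```text
the job is handed in; nothing more can be done
None
```

The red bung is in the blue catch pocket and the left gate has shut again. The job is handed in, with no verdict reported.

- **What I did:** The red bung was in the left lane. I pressed the left pad down about 35 mm with shut fingertips, at about 4 N. I held it for about a second until the bung reached the end wall, then let the lever up slowly and lifted clear. The robot clock was about 5.7 s at the end, against the 32 s limit.
- **Last checks:** The final pictures show the red bung against the end wall and the left pad and gate back at rest. The oak bung is still behind its gate, and the right lever and the other objects in view look unmoved. The wrist force was back to about zero, and the arm was about 90 mm above the pad.
- **What disagreed or failed:** The top and scene cameras placed the pad about 5 mm from where the wrist camera showed it; I went by the wrist camera. One move call came back as "invalid input" and moved nothing, so I sent it again, one row shorter. I judged the lever and gate only by picture, with no angle measured.

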